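# Roll check of a spare filter cartridge

## Robot

A 6-joint arm with a two-finger parallel gripper is mounted at the origin on the work surface. World frame = base frame: x ahead of the robot, y to its left, z up, the work surface at z = 0. Lengths are in m, angles in rad, forces in N, time in s.
With the tool pointing down it reaches from about 0.425 to 0.925 m from the base axis. Payload 12.5 kg.
Tool frame: the origin (TCP) lies on the centre line of the jaws, within the pads' length; the fingertips stand r.tip_reach ahead of it and the grasp point (between the pads) lies 2 mm behind it (r.tip_reach is the distance from the TCP to the fingertips, in m); z points along the fingers, y is the line along which they close (so a half turn about z gives the same grasp; the last joint's range is limited). The gripper opens to 85 mm and grips with 20 to 120 N. Pads are 22 mm wide; open, the fingers measure 114 mm over their backs; the gripper's body (76 mm by 85 mm) begins 54 mm behind the grasp point. The pads swing forward as they close: fully open they stand 13 mm farther back than shut.
Start: joints at [-1.432, 0.491, 1.559, -0, 1.092, -0.106], TCP at [0.151, -0.606, 0.248] pointing down, gripper open.
Joint ranges: [-3.1, 3.1], [-0.84, 2.19], [0.05, 2.79], [-1.13, 4.28], [0.06, 2.93], [-2.69, 2.69]. Speed limits (rad/s): [2.22, 2.22, 2.79, 3.14, 3.14, 3.14].

## Interface

Orientations are given as [roll, pitch, yaw] about the fixed x, y, z axes, in that order (R = Rz(yaw) Ry(pitch) Rx(roll)).
In Python, from plant import r gives the robot as it stands.
- The arm moves only by the shell command python3 steer.py 'ROWS'. ROWS is rows parted by semicolons, their numbers by spaces, 1 to 12 of them, each of 7 numbers: the opening from 0.0 (shut) to 1.0 (fully open), then dx, dy, dz in m, then a rotation vector rx, ry, rz in rad; each row shifts and turns the commanded pose from where the row before left it, along the tool's axes as they then stand; what a row does not reach is not made up. A row lasts 1/12 s, in which the tool goes at most 0.0417 m and 0.125 rad, less where a joint would pass 70% of its speed; a pose out of reach is approached as far as the arm can. The fingers move at their own pace and stop on an object; the grip force is fixed at half the most. Time passes only in rows, so rows that do not move let the fingers close. It prints the time, the measured TCP pose, the force, the opening and the grip force at its end.
- r.get_state(): the state, without advancing time (a new reading comes with each control period).
- r.snapshot(name): name is "scene" or "top" or "wrist"; returns the picture (384x512x3 uint8, red, green, blue); there is no depth.
- r.camera_params(name): a dict with "K" (3x3 intrinsics, pixels), "k1" (the pictures are not rectified: a ray, as slopes to the right and down, at radius r is drawn at 1 + k1 r^2 times it, then the intrinsics apply), "extrinsics" (4x4, takes a point from camera to world coordinates); the wrist camera has in their place "hand_eye" (4x4, takes a point from camera to tool coordinates, whose origin is the TCP and whose axes are the flange's). Camera axes: x right, y down, z forward; pixel columns grow to the right and rows downward; lengths in m; the calibration is good to about 2 mm. A picture is of the moment at which its call begins: read the wrist's pose just before it. camera_params takes no time and is no camera call.
- r.sign_off(): hands the job in; it is judged then, once.
The state is a dict: "t": time; "q": joint angles; "dq": joint speeds; "tau": joint torques, N m; "ee_pos": TCP position; "eef_rot": TCP orientation; "contact_force": force on the tool from outside, world axes, zero at the start; "moment": the same for the moment, N m; "finger_gap": opening from 0.0 (shut) to 1.0 (fully open); "grasp_force": force on a finger pad.
Only numpy, scipy, OpenCV 4.12 (cv2) and the standard library are available. Lean on these libraries where they do the work, as an engineer would, in place of code of your own. Each camera call takes 0.05 s, during which the arm holds its last target. There are 200 camera calls.

## Task

Pull the spares drawer open by its handle, take out the white filter cartridge with blue ends, lay it down crosswise on the yellow start line of the blue mat and let go of it there. Then give it its roll check: roll it gently along the mat, all the way rather than carrying or dragging it, until it lies square against the aluminium stop bar, and leave it there. The drawer may stay open; do not knock the other things on the bench about.

Things in the scene. Friction and masses are not known exactly. Their poses are not given: they have to be found in the camera images.
- cabinet_drawer0 (a joint): Opening of the drawer in m: 0 shut (as at the start), 0.165 at its end stop. Light sliding friction, about 1 to 2 N; it stays where it is left. At 0.15 the cartridge in it lies about 80 mm clear in front of the cabinet.
- cabinet_drawer0_handle (a point): Middle of the drawer's handle: a level steel bar 11 mm thick and 120 mm long, along this frame's y, 35 mm (centre) in front of the grey drawer front, 62 mm above the bench. The frame's x points into the cabinet, so the drawer opens along its -x; z is up. The point travels with the drawer. The bar can be pinched or hooked from above.
- cabinet: White low bench cabinet, 240 mm deep (x) by 240 mm wide (y) by 100 mm high, fixed to the bench, with one full-width drawer; origin at the centre of its underside, x points away from the drawer front, z up. Nothing stands on it. The drawer's floor is 22 mm above the bench and its side walls reach to 78 mm, its front panel to 88 mm.
- cartridge: White filter cartridge, smooth cylinder 46 mm thick, 130 mm long, blue ends, red stripe, 0.2 kg; origin at its centre, y along its axis (x, z turn as it rolls). Starts in the shut drawer, parallel to its front, axis 23 mm above the drawer floor, held from rolling by two 4.5 mm ribs under it; 62 mm free floor before the axis, 80 mm behind it. Rolls easily but soon stops by itself.
- mat: Blue mat, 300 mm (x) by 180 mm (y) by 3 mm thick, fixed flat to the bench; origin at the centre of its underside. x is the direction of rolling, from the yellow line towards the stop bar; z is up. There are no side rails.
- start_line (a point): Middle of the yellow start line, on the mat's upper face (3 mm above the bench), at x = -90 mm in the mat's frame; the line runs 170 mm along the mat's y. Same axes as the mat.
- stop_face (a point): Foot of the stop bar's face, on the mat's upper face, at x = 113 mm in the mat's frame. The aluminium stop bar is fixed, 160 mm long (along the mat's y), 20 mm thick and 30 mm high above the mat; a cartridge resting against it has its axis at x = 90 mm. Same axes as the mat.
- jar: Bystander: small white jar with a blue cap, 48 mm in diameter, 75 mm high, between cabinet and mat; origin at the centre of its underside.
- spray: Bystander: white spray bottle with a red head, 72 mm in diameter, 200 mm high, to the robot's right of the mat; origin at the centre of its underside.
- jug: Bystander: clear plastic jug, 110 mm in diameter, 150 mm high, to the robot's left of the cabinet; origin at the centre of its underside.
- beaker: Bystander: glass beaker, 70 mm in diameter, 90 mm high, to the robot's right of the mat; origin at the centre of its underside.
- wrench: Bystander: steel wrench lying on the bench beyond the mat and cabinet; origin at the middle of its underside.
- reagent: Bystander: amber bottle with a black cap, 60 mm in diameter, 130 mm high, to the robot's left; origin at the centre of its underside.

How it is judged:
By the outcome, as a careful person would: the job done as asked, in the order asked, and still so for the second after the job is handed in, with the robot touching nothing.
It also fails if it takes over 70 s, if anything falls off the work surface, if the arm or the gripper's body presses on something with over 40 N, if the wrist force passes 120 N, or if a joint passes its speed limit or range.

## Working session

There is one attempt and no reset: what is moved stays moved. The work goes in short steps, Python scripts to look and compute and a shell command to move; the robot and the scene stay as the last step left them, time stands still between calls to the robot, and variables do not carry over. Pictures are saved under pics/ and viewed, at most 10 in all, crops included, and the job is handed in when it is done.

```bash
ls; mkdir -p pics
python3 - <<'E'
from plant import r
import cv2,numpy as np
s=r.get_state(); print({k:np.round(v,3).tolist() for k,v in s.items()}, r.tip_reach)
for n in ["scene","top"]:
    p=r.camera_params(n); print(n,{k:np.round(v,4).tolist() for k,v in p.items()})
    cv2.imwrite(f"pics/{n}0.png",r.snapshot(n)[:,:,::-1])
print({k:np.round(v,4).tolist() for k,v in r.camera_params("wrist").items()})
a=cv2.imread("pics/scene0.png");b=cv2.imread("pics/top0.png")
cv2.imwrite("pics/b0.png",cv2.resize(b,(800,600),interpolation=cv2.INTER_CUBIC))
E
```

```text
pics
plant.py
steer.py
{'t': 0.0, 'q': [-1.432, 0.492, 1.559, 0.0, 1.092, -0.106], 'dq': [-0.0, -0.0, -0.001, 0.0, 0.001, 0.001], 'tau': [-0.002, -61.845, -26.16, -0.0, 0.004, -0.0], 'ee_pos': [0.151, -0.606, 0.248], 'eef_rot': [-3.14, -0.0, 0.245], 'contact_force': [-0.694, 0.018, -0.376], 'moment': [0.041, 0.02, 0.022], 'grasp_force': 0.0, 'finger_gap': 0.996} 0.017
scene {'K': [[415.9252, 0.0, 255.0311], [0.0, 415.9252, 189.8297], [0.0, 0.0, 1.0]], 'k1': -0.0277, 'extrinsics': [[-0.2953, 0.595, -0.7475, 1.6249], [0.9552, 0.168, -0.2437, 0.3426], [-0.0194, -0.786, -0.618, 0.9482], [0.0, 0.0, 0.0, 1.0]]}
top {'K': [[433.0797, 0.0, 253.3987], [0.0, 433.0797, 195.6914], [0.0, 0.0, 1.0]], 'k1': -0.0679, 'extrinsics': [[0.0027, -0.9869, 0.1613, 0.3605], [-0.9999, -0.0011, 0.0101, 0.0027], [-0.0098, -0.1613, -0.9869, 1.5207], [0.0, 0.0, 0.0, 1.0]]}
{'K': [[265.7359, 0.0, 255.9028], [0.0, 265.7359, 190.1446], [0.0, 0.0, 1.0]], 'k1': -0.0552, 'hand_eye': [[-0.0005, -0.9517, -0.307, 0.0788], [1.0, -0.0003, -0.0006, 0.001], [0.0005, -0.307, 0.9517, -0.125], [0.0, 0.0, 0.0, 1.0]]}
```

View pics/b0.png

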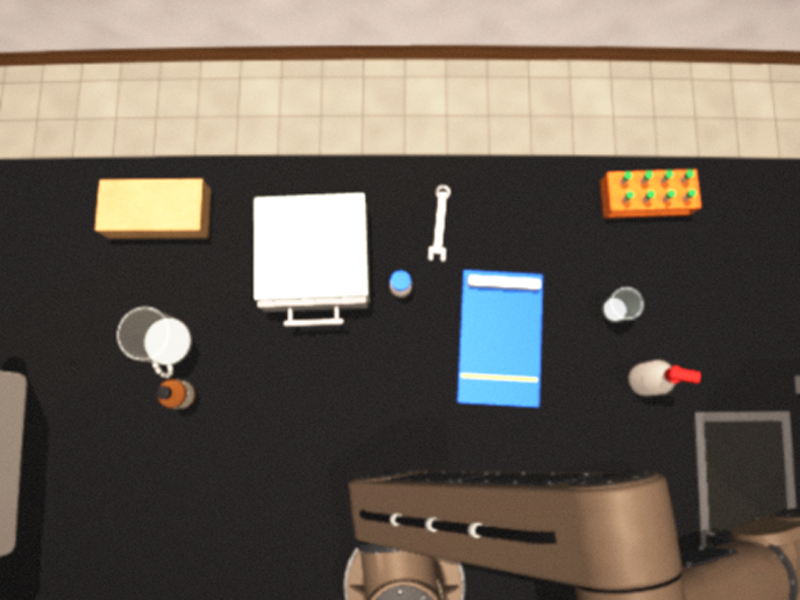

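View pics/scene0.png

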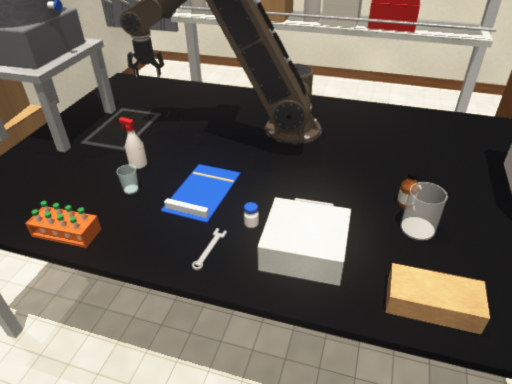

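The top view (shown at 1.5625x) has the cabinet at about (310,248), its handle bar at (314,322), the mat at (501,338), the yellow line at (499,378), the stop bar at (504,283) and the jar at (400,283). The scene view shows the same layout, with the handle mostly hidden behind the cabinet.

```bash
cat > h.py <<'E'
import numpy as np,cv2
from scipy.spatial.transform import Rotation as R
def toolT(s):
    T=np.eye(4);T[:3,:3]=R.from_euler('xyz',s["eef_rot"]).as_matrix();T[:3,3]=s["ee_pos"];return T
def ray(p,E,uv):
    "origin and world directions of pixels uv (N,2)"
    d=np.array([p["k1"],0,0,0.])
    n=cv2.undistortPoints(np.float64(uv).reshape(-1,1,2),p["K"],d)[:,0]
    return E[:3,3],np.c_[n,np.ones(len(n))]@E[:3,:3].T
def plane(p,E,uv,z):
    o,d=ray(p,E,uv); return o+d*((z-o[2])/d[:,2])[:,None]
def tri(rays):
    A=np.zeros((3,3));b=np.zeros(3)
    for o,d in rays:
        d=d/np.linalg.norm(d);M=np.eye(3)-np.outer(d,d);A+=M;b+=M@o
    return np.linalg.solve(A,b)
def blob(m):
    n,l,st,c=cv2.connectedComponentsWithStats(m.astype(np.uint8)); i=1+np.argmax(st[1:,4])
    return l==i
def rect(m):
    y,x=np.nonzero(m);return cv2.minAreaRect(np.float32(np.c_[x,y]))
def hsv(im): return cv2.cvtColor(im,cv2.COLOR_RGB2HSV).astype(int)
E
cat > m1.py <<'E'
from plant import r
from h import *
p=r.camera_params("top");E=np.array(p["extrinsics"]);p["K"]=np.array(p["K"])
im=cv2.imread("pics/top0.png")[:,:,::-1].copy();h=hsv(im);H,S,V=h[...,0],h[...,1],h[...,2]
def show(n,m,z):
    bx=cv2.boxPoints(rect(m));w=plane(p,E,bx,z);c=w.mean(0)
    e=sorted([(np.linalg.norm(w[i]-w[(i+1)%4]),i) for i in range(4)])[-1]
    v=w[(e[1]+1)%4]-w[e[1]]
    print(n,"c",c.round(4),"sizes",[round(np.linalg.norm(w[i]-w[i+1]),3) for i in (0,1)],"long dir deg",round(np.degrees(np.arctan2(v[1],v[0])),2), bx.round().tolist())
Y,X=np.mgrid[:384,:512]
mat=blob((H>100)&(H<120)&(S>140)&(V>80)&(X>270)); show("mat",mat,.003)
x0,x1=290,350
yl=blob((H>15)&(H<38)&(S>60)&(V>110)&(X>290)&(X<348)&(Y>230)&(Y<255)); show("yellow",yl,.003)
sb=blob((S<60)&(V>150)&(X>290)&(X<350)&(Y>172)&(Y<192)); show("bar top",sb,.033)
hd=blob((S<60)&(V>110)&(X>170)&(X<230)&(Y>203)&(Y<212)); show("handle",hd,.062)
cab=blob((S<60)&(V>120)&(X>150)&(X<240)&(Y>115)&(Y<192)); show("cab top",cab,.1)
jar=blob((H>100)&(H<120)&(S>140)&(V>80)&(X>240)&(X<268)); show("jar",jar,.075)
E
python3 m1.py
python3 steer.py '1 0 0 -0.005 0 0 -0.12;1 0 0 -0.005 0 0 -0.12;1 0 0 -0.005 0 0 -0.12;1 0 0 -0.005 0 0 -0.12;1 0 0 -0.005 0 0 -0.12;1 0 0 -0.005 0 0 -0.12;1 0 0 -0.005 0 0 -0.12;1 0 0 -0.005 0 0 -0.12;1 0 0 -0.005 0 0 -0.12;1 0 0 -0.005 0 0 -0.12;1 0 0 -0.005 0 0 -0.12'
python3 steer.py '1 0.02 0.028 0 0 0 0;1 0.02 0.028 0 0 0 0;1 0.02 0.028 0 0 0 0;1 0.02 0.028 0 0 0 0;1 0.02 0.028 0 0 0 0;1 0.02 0.028 0 0 0 0;1 0.02 0.028 0 0 0 0;1 0.02 0.028 0 0 0 0;1 0.02 0.028 0 0 0 0;1 0.02 0.028 0 0 0 0;1 0.02 0.028 0 0 0 0;1 0.02 0.028 0 0 0 0'
```

```text
t: 1.02
ee_pos: [0.1515, -0.6062, 0.3032]
eef_rot: [-3.141, -0.001, 1.571]
contact_force: [-0.1, 0.4, 0.3]
finger_gap: 1.0
grasp_force: 0.0
t: 2.02
ee_pos: [0.4901, -0.3671, 0.3031]
eef_rot: [-3.141, -0.0, 1.565]
contact_force: [0.2, -1.3, 0.2]
finger_gap: 0.998
grasp_force: 0.0
```

```bash
python3 steer.py '1 0.035 0.008 0 0 0 0;1 0.035 0.008 0 0 0 0;1 0.035 0.008 0 0 0 0;1 0.035 0.008 0 0 0 0;1 0.035 0.008 0 0 0 0;1 0.03 0.008 0 0 0 0;1 0 0 0 0 0 0;1 0 0 0 0 0 0'
python3 - <<'E'
from plant import r
import cv2,pickle
s=r.get_state();im=r.snapshot("wrist");pickle.dump((s,im),open("w1.pkl","wb"));cv2.imwrite("pics/w1.png",im[:,:,::-1])
E
```

```text
t: 2.68
ee_pos: [0.5384, -0.1623, 0.3032]
eef_rot: [-3.141, 0.0, 1.568]
contact_force: [-0.1, -0.7, -0.1]
finger_gap: 1.003
grasp_force: 0.0
```

View pics/w1.png

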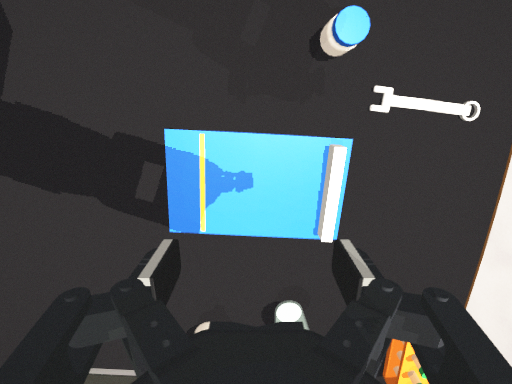

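```bash
python3 steer.py '1 0.037 -0.003 0 0 0 0;1 0.037 -0.003 0 0 0 0;1 0.037 -0.003 0 0 0 0;1 0.037 -0.003 0 0 0 0;1 0.037 -0.003 0 0 0 0;1 0.037 -0.003 0 0 0 0;1 0.037 -0.003 0 0 0 0;1 0.037 -0.003 0 0 0 0;1 0.037 0 0 0 0 0;1 0 0 0 0 0 0;1 0 0 0 0 0 0'
python3 - <<'E'
from plant import r
import cv2,pickle
s=r.get_state();im=r.snapshot("wrist");pickle.dump((s,im),open("w2.pkl","wb"));cv2.imwrite("pics/w2.png",im[:,:,::-1])
E
```

```text
t: 3.65
ee_pos: [0.5163, 0.1699, 0.3029]
eef_rot: [-3.141, 0.0, 1.566]
contact_force: [-0.3, -0.7, 0.2]
finger_gap: 0.995
grasp_force: 0.0
```

View pics/w2.png

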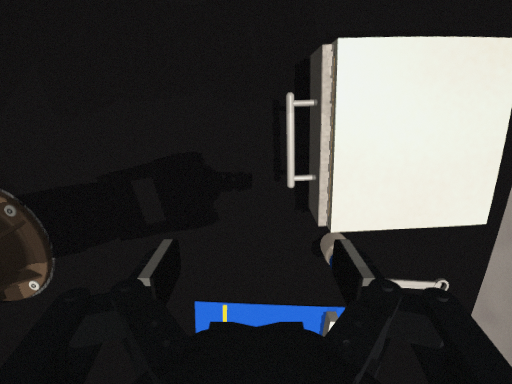

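w1 shows the yellow line at x≈202 (y 133–231) and the stop bar at x≈325–347. w2 shows the handle bar from (291,95) to (291,186) in front of the cabinet, which is still shut.

```bash
cat > m2.py <<'E'
from plant import r
from h import *
import pickle
pw=r.camera_params("wrist");he=np.array(pw["hand_eye"]);pt=r.camera_params("top");Et=np.array(pt["extrinsics"])
def fitline(p,E,m,z):
    y,x=np.nonzero(m);w=plane(p,E,np.c_[x,y],z)[:,:2];vx,vy,cx,cy=cv2.fitLine(np.float32(w),cv2.DIST_L2,0,1e-4,1e-4).ravel()
    if vy<0: vx,vy=-vx,-vy
    t=(w-[cx,cy])@[vx,vy];mid=np.array([cx,cy])+np.array([vx,vy])*(np.percentile(t,1)+np.percentile(t,99))/2
    return mid.round(4),round(np.degrees(np.arctan2(-vx,vy)),2),round(np.ptp(t),4)   # yaw of frame whose y is along it
Y,X=np.mgrid[:384,:512]
s,im=pickle.load(open("w1.pkl","rb"));E1=toolT(s)@he;h=hsv(im);H,S,V=h[...,0],h[...,1],h[...,2]
yl=blob((H>12)&(H<40)&(S>60)&(V>90)&(X>190)&(X<215)&(Y>125)&(Y<240))
print("yellow w",fitline(pw,E1,yl,.003))
mat=blob((H>95)&(H<122)&(S>120)&(V>70)&(Y>115)&(Y<250));w=plane(pw,E1,cv2.boxPoints(rect(mat)),.003);print("mat c",w.mean(0).round(4))
cn=max(cv2.findContours(mat.astype(np.uint8),0,2)[0],key=cv2.contourArea);print(plane(pw,E1,cv2.approxPolyDP(cn,8,True)[:,0],.003).round(4).tolist())
bar=blob((S<60)&(V>215)&(X>318)&(X<350)&(Y>140)&(Y<244));print("bar top w",fitline(pw,E1,bar,.033))
im0=cv2.imread("pics/top0.png")[:,:,::-1].copy();h=hsv(im0)
yt=blob((h[...,0]<90)&(h[...,1]<150)&(h[...,2]>100)&(X>290)&(X<348)&(Y>232)&(Y<252));print("yellow t",fitline(pt,Et,yt,.003))
c=lambda m:np.array(rect(m)[0]).reshape(1,2)
def R2(p,E,m): o,d=ray(p,E,c(m));return o,d[0]
print("yellow tri",tri([R2(pw,E1,yl),R2(pt,Et,yt)]).round(4))
s,im=pickle.load(open("w2.pkl","rb"));E2=toolT(s)@he;h=hsv(im)
hd=blob((h[...,2]>90)&(X>284)&(X<297)&(Y>85)&(Y<195));print("handle w",fitline(pw,E2,hd,.062))
ht=blob((h*0+hsv(im0))[...,2]>110) if 0 else blob((hsv(im0)[...,2]>110)&(hsv(im0)[...,1]<60)&(X>170)&(X<230)&(Y>203)&(Y<212));print("handle t",fitline(pt,Et,ht,.062))
print("handle tri",tri([R2(pw,E2,hd),R2(pt,Et,ht)]).round(4))
E
python3 m2.py
```

```text
yellow w (array([ 0.4482, -0.2115]), np.float32(-3.16), np.float64(0.1679))
mat c [ 0.518  -0.2163  0.003 ]
[[0.3938, -0.118, 0.003], [0.3848, -0.2995, 0.003], [0.6515, -0.3143, 0.003], [0.6544, -0.1476, 0.003], [0.6384, -0.2807, 0.003], [0.4475, -0.3014, 0.003], [0.445, -0.1615, 0.003], [0.3927, -0.1448, 0.003], [0.3969, -0.1196, 0.003], [0.4303, -0.12, 0.003]]
bar top w (array([ 0.6603, -0.222 ]), np.float32(-3.26), np.float64(0.161))
yellow t (array([ 0.4478, -0.2115]), np.float32(-3.39), np.float64(0.1683))
yellow tri [ 0.4474 -0.2111 -0.0061]
handle w (array([0.5641, 0.1987]), np.float32(2.38), np.float64(0.1299))
handle t (array([0.5638, 0.1984]), np.float32(1.56), np.float64(0.13))
handle tri [0.5653 0.2009 0.0518]
```

```bash
python3 steer.py '0.5 0.0057 0.0096 0.03 0 0 -0.009;0.5 0.0057 0.0096 0.03 0 0 -0.009;0.5 0.0057 0.0096 0.03 0 0 -0.009;0.5 0.0057 0.0096 0.03 0 0 -0.009;0.5 0.0057 0.0096 0.03 0 0 -0.009;0.5 0 0 0 0 0 0;0.5 0 0 0 0 0 0'
cat > m3.py <<'E'
from plant import r
import pickle
from m2 import *
s=r.get_state();im=r.snapshot("wrist");pickle.dump((s,im),open("w3.pkl","wb"));cv2.imwrite("pics/w3.png",im[:,:,::-1])
E
python3 m3.py >/dev/null
```

```text
t: 4.28
ee_pos: [0.5639, 0.1967, 0.1523]
eef_rot: [-3.138, 0.001, 1.608]
contact_force: [0.3, 0.5, 0.6]
finger_gap: 0.5
grasp_force: 0.0
```

View pics/w3.png

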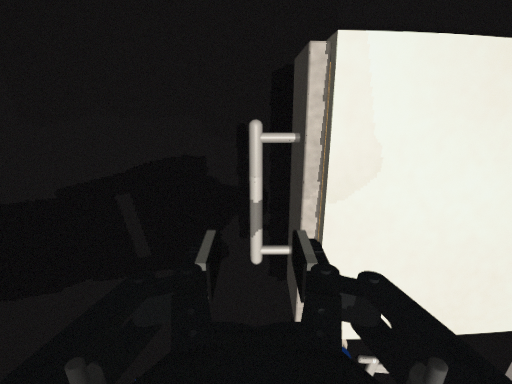

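The bar now runs from (256,122) to (256,262), midway between the fingers at x≈208 and x≈305. I'll check its height by triangulating its two ends from w2 and w3.

```bash
cat > m4.py <<'E'
from m2 import *
s3,im3=pickle.load(open("w3.pkl","rb"));E3=toolT(s3)@he;g=hsv(im3)
h3=blob((g[...,2]>50)&(X>248)&(X<263)&(Y>112)&(Y<270));print("handle w3",fitline(pw,E3,h3,.062))
def ends(m):
    y,x=np.nonzero(m);return np.array([[x[y<y.min()+5].mean(),y.min()],[x[y>y.max()-5].mean(),y.max()]])
a,b=ends(hd),ends(h3);print(a.tolist(),b.tolist())
for i in (0,1):
    o,d=ray(pw,E2,a[i:i+1]);o2,d2=ray(pw,E3,b[i:i+1]);print(tri([(o,d[0]),(o2,d2[0])]).round(4))
E
python3 m4.py|tail -5
```

```text
handle tri [0.5652 0.2009 0.0519]
handle w3 (array([0.5637, 0.1983]), np.float32(2.35), np.float64(0.1318))
[[289.8666666666667, 92.0], [290.5, 187.0]] [[255.36170212765958, 119.0], [255.95238095238096, 264.0]]
[0.5611 0.2637 0.0632]
[0.5659 0.1356 0.067 ]
```

```bash
python3 steer.py '0.3 0 0 0 0 0 0;0.3 0 0 0 0 0 0;0.3 0.0005 0 0.023 0 0 0;0.3 0.0005 0 0.023 0 0 0;0.3 0 0 0.023 0 0 0;0.3 0 0 0.022 0 0 0;0 0 0 0 0 0 0;0 0 0 0 0 0 0;0 0 0 0 0 0 0;0 0 0 0 0 0 0'
```

```text
t: 5.17
ee_pos: [0.5633, 0.1994, 0.0627]
eef_rot: [-3.141, 0.0, 1.61]
contact_force: [-3.0, 0.7, -4.5]
finger_gap: 0.103
grasp_force: 58.8
```

```bash
python3 steer.py '0 0 -0.01 0 0 0 0;0 0 -0.018 0 0 0 0;0 0 -0.018 0 0 0 0;0 0 -0.018 0 0 0 0;0 0 -0.018 0 0 0 0;0 0 -0.018 0 0 0 0;0 0 -0.018 0 0 0 0;0 0 -0.018 0 0 0 0;0 0 -0.012 0 0 0 0;0 0 -0.006 0 0 0 0;0 0 0 0 0 0 0'
```

```text
t: 6.08
ee_pos: [0.4083, 0.193, 0.0627]
eef_rot: [-3.141, 0.001, 1.61]
contact_force: [-1.2, -7.7, -7.0]
finger_gap: 0.103
grasp_force: 59.4
```

```bash
python3 steer.py '0.3 0 0 0 0 0 0;0.3 0 0 0 0 0 0;0.3 0 0 0 0 0 0;0.3 0 0 -0.03 0 0 0;0.3 0 0 -0.03 0 0 0;0.8 0 0.01 -0.03 0 0 0;0.8 0 0.03 -0.03 0 0 0;0.8 0 0.03 -0.02 0 0 0;0.8 0 0.03 0 0 0 0;0.8 0 0 0 0 0 0;0.8 0 0 0 0 0 0'
python3 - <<'E'
from plant import r
import cv2,pickle
s=r.get_state();im=r.snapshot("wrist");pickle.dump((s,im),open("w4.pkl","wb"));cv2.imwrite("pics/w4.png",im[:,:,::-1])
E
```

```text
t: 7.0
ee_pos: [0.5103, 0.1973, 0.2019]
eef_rot: [3.14, -0.0, 1.609]
contact_force: [-0.7, 0.1, 0.3]
finger_gap: 0.804
grasp_force: 0.0
```

View pics/w4.png

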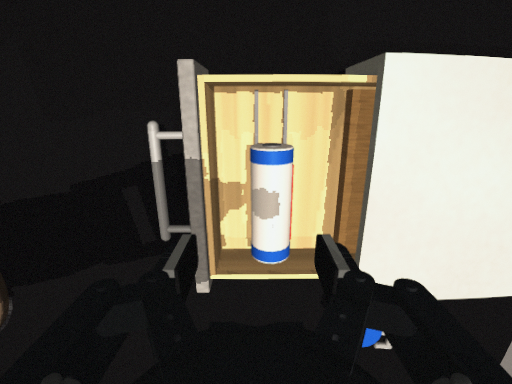

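The open drawer shows the cartridge at columns 250–294 and rows 143–262, lying across the two ribs with its red stripe on the right. It's roughly between the fingers.

```bash
cat > cart.py <<'E'
from h import *
import pickle,sys
from plant import r
pw=r.camera_params("wrist");he=np.array(pw["hand_eye"])
def cart(f,box,zax,rad=.023):
    s,im=pickle.load(open(f,"rb"));E=toolT(s)@he;h=hsv(im);Y,X=np.mgrid[:384,:512];x0,x1,y0,y1=box
    inb=(X>x0)&(X<x1)&(Y>y0)&(Y<y1)
    blue=inb&(h[...,0]>100)&(h[...,0]<130)&(h[...,1]>120)&(h[...,2]>40)
    n,l,st,c=cv2.connectedComponentsWithStats(blue.astype(np.uint8));k=1+np.argsort(-st[1:,4])[:2]
    k=k[np.argsort(c[k,1])];q=c[k];print(f,"bands",q.round(1).tolist(),st[k].tolist())
    out=[]
    for i in k:   # silhouette edges of each band, mean of side columns
        y,x=np.nonzero(l==i);rows=np.unique(y)
        ym=rows[len(rows)//4:-len(rows)//4 or None]
        a=np.mean([x[y==v].min() for v in ym]);b=np.mean([x[y==v].max() for v in ym])+0.
        out.append(((a+b)/2,c[i,1]))
    out=np.array(out);o,d=ray(pw,E,out)
    w=plane(pw,E,out,zax);t=plane(pw,E,np.array([[out[0,0],st[k[0],1]],[out[1,0],st[k[1],1]+st[k[1],3]-1]]),zax+rad)
    v=w[0]-w[1];print("axis pts",w.round(4).tolist(),"yaw",np.degrees(np.arctan2(-v[0],v[1])).round(2),"end edges at top",t.round(4).tolist())
    return E,out
if __name__=="__main__":
    cart("w4.pkl",(240,305,135,275),.045)
E
python3 cart.py
```

```text
w4.pkl bands [[271.5, 157.0], [270.2, 254.7]] [[251, 149, 42, 16, 545], [252, 245, 38, 17, 369]]
axis pts [[0.5266, 0.2222, 0.045], [0.5317, 0.1025, 0.045]] yaw 2.45 end edges at top [[0.5246, 0.2344, 0.068], [0.5302, 0.1085, 0.068]]
```

```bash
python3 steer.py '0.8 -0.015 0.003 0.02 0 0 0;0.8 -0.015 0.003 0.02 0 0 0;0.8 0 0.003 0.02 0 0 0;0.8 0 0 0 0 0 0;0.8 0 0 0 0 0 0'
python3 - <<'E'
from plant import r
import cv2,pickle
s=r.get_state();im=r.snapshot("wrist");pickle.dump((s,im),open("w5.pkl","wb"))
from cart import *
E1,a=cart("w4.pkl",(240,305,135,275),.045)
E2,b=cart("w5.pkl",(200,330,60,290),.045)
for i in (0,1):
    o,d=ray(pw,E1,a[i:i+1]);o2,d2=ray(pw,E2,b[i:i+1]);print(tri([(o,d[0]),(o2,d2[0])]).round(4))
E
```

```text
t: 7.47
ee_pos: [0.5185, 0.1678, 0.1414]
eef_rot: [-3.139, 0.0, 1.61]
contact_force: [-0.6, -0.1, 0.6]
finger_gap: 0.795
grasp_force: 0.0
w4.pkl bands [[271.5, 157.0], [270.2, 254.7]] [[251, 149, 42, 16, 545], [252, 245, 38, 17, 369]]
axis pts [[0.5266, 0.2222, 0.045], [0.5317, 0.1025, 0.045]] yaw 2.45 end edges at top [[0.5246, 0.2344, 0.068], [0.5302, 0.1085, 0.068]]
w5.pkl bands [[268.2, 132.7], [266.4, 262.1]] [[241, 123, 56, 20, 1007], [243, 249, 48, 23, 616]]
axis pts [[0.5264, 0.224, 0.045], [0.5314, 0.1018, 0.045]] yaw 2.34 end edges at top [[0.525, 0.2332, 0.068], [0.5303, 0.1077, 0.068]]
[0.5254 0.2259 0.0644]
[0.5301 0.1142 0.0641]
```

```bash
python3 steer.py '0.8 0.003 0.01 0 0 0 0;0.8 0 0 0.025 0 0 0;0.8 0 0 0.025 0 0 0;0.8 0 0 0.025 0 0 0;0.8 0 0 0.016 0 0 0;0.8 0 0 0 0 0 0;0.3 0 0 0 0 0 0;0.3 0 0 0 0 0 0;0.3 0 0 0 0 0 0;0.3 0 0 0 0 0 0;0.3 0 0 0 0 0 0'
```

```text
t: 8.43
ee_pos: [0.5302, 0.1716, 0.0528]
eef_rot: [3.138, -0.001, 1.61]
contact_force: [-0.1, 2.4, 8.8]
finger_gap: 0.518
grasp_force: 61.7
```

```bash
python3 steer.py '0.3 0 0 -0.01 0 0 0;0.3 0 0 -0.025 0 0 0;0.3 0 0 -0.03 0 0 0;0.3 0 0 -0.03 0 0 0;0.3 0 0 -0.025 0 0 0;0.3 0 0 0 0 0 0' && python3 steer.py '0.3 -0.02 -0.004 0 0 0 0.008;0.3 -0.035 -0.0075 0 0 0 0.008;0.3 -0.035 -0.0075 0 0 0 0.008;0.3 -0.035 -0.0075 0 0 0 0.008;0.3 -0.035 -0.0075 0 0 0 0.008;0.3 -0.035 -0.0075 0 0 0 0.008;0.3 -0.035 -0.0075 0 0 0 0.008;0.3 -0.035 -0.0075 0 0 0 0.008;0.3 -0.035 -0.0075 0 0 0 0.008;0.3 -0.035 -0.0075 0 0 0 0.008;0.3 -0.035 -0.0075 0 0 0 0.008;0.3 -0.015 -0.003 0 0 0 0.007'; python3 steer.py '0.3 0 0 0.02 0 0 0;0.3 0 0 0.02 0 0 0;0.3 0 0 0.02 0 0 0;0.3 0 0 0 0 0 0'
```

```text
t: 8.93
ee_pos: [0.5308, 0.1715, 0.1766]
eef_rot: [3.133, -0.001, 1.61]
contact_force: [0.1, 0.3, -2.5]
finger_gap: 0.518
grasp_force: 62.0
t: 9.93
ee_pos: [0.4445, -0.2165, 0.1709]
eef_rot: [3.141, 0.001, 1.512]
contact_force: [0.8, 0.7, -2.1]
finger_gap: 0.513
grasp_force: 61.9
t: 10.27
ee_pos: [0.4441, -0.2127, 0.1082]
eef_rot: [-3.137, -0.002, 1.514]
contact_force: [-0.7, -0.0, -2.7]
finger_gap: 0.51
grasp_force: 62.1
```

Run:
```python
from plant import r
import cv2,pickle
s=r.get_state();im=r.snapshot("wrist");pickle.dump((s,im),open("w6.pkl","wb"));cv2.imwrite("pics/w6.png",im[:,:,::-1])
cv2.imwrite("pics/t6.png",r.snapshot("top")[:,:,::-1])
print(s["ee_pos"],s["eef_rot"])
```

```text
[ 0.4441399  -0.21269063  0.10818673] [-3.13725659e+00 -2.39297646e-03  1.51425545e+00]
```

View pics/w6.png

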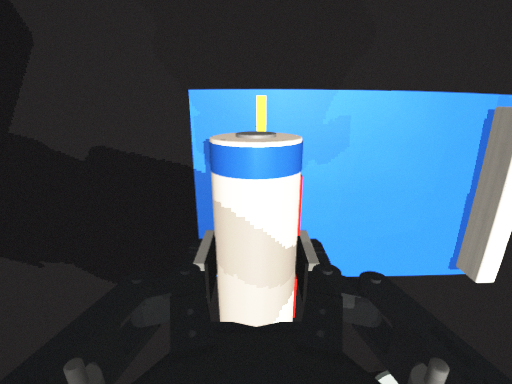

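The cartridge is centred in the grip at columns 210–302, and the yellow line shows at column 261, so it needs a shift of about 4 mm in +x before it goes down.

```bash
python3 steer.py '0.3 0.001 0.004 0.015 0 0 0;0.3 0 0 0.018 0 0 0;0.3 0 0 0.018 0 0 0;0.3 0 0 0.012 0 0 0;0.3 0 0 0.005 0 0 0;0.3 0 0 0.004 0 0 0;0.3 0 0 0 0 0 0;0.3 0 0 0 0 0 0'
```

```text
t: 11.03
ee_pos: [0.4501, -0.2128, 0.0396]
eef_rot: [3.14, 0.001, 1.515]
contact_force: [0.5, 0.1, -2.5]
finger_gap: 0.516
grasp_force: 62.2
```

```bash
python3 steer.py '0.3 0 -0.001 0.003 0 0 0;0.3 0 0 0 0 0 0'; python3 steer.py '0.3 0 0 0.002 0 0 0;0.3 0 0 0 0 0 0'
```

```text
t: 11.2
ee_pos: [0.4487, -0.2126, 0.0361]
eef_rot: [3.141, 0.0, 1.515]
contact_force: [-0.6, 0.1, -2.6]
finger_gap: 0.516
grasp_force: 62.2
t: 11.37
ee_pos: [0.4488, -0.2126, 0.0339]
eef_rot: [3.141, 0.0, 1.515]
contact_force: [0.9, 0.0, -2.6]
finger_gap: 0.517
grasp_force: 62.6
```

```bash
python3 steer.py '0.3 0 0 0.002 0 0 0;0.3 0 0 0 0 0 0';python3 steer.py '0.3 0 0 0.0015 0 0 0;0.3 0 0 0 0 0 0'
```

```text
t: 11.53
ee_pos: [0.4488, -0.2126, 0.0336]
eef_rot: [3.14, 0.001, 1.515]
contact_force: [-5.4, 1.5, 30.0]
finger_gap: 0.513
grasp_force: 65.8
t: 11.7
ee_pos: [0.4489, -0.2127, 0.0335]
eef_rot: [3.139, 0.001, 1.515]
contact_force: [-10.5, 4.4, 53.8]
finger_gap: 0.516
grasp_force: 68.4
```

```bash
python3 steer.py '0.3 0 0 -0.003 0 0 0;0.3 0 0 0 0 0 0;0.58 0 0 0 0 0 0;0.6 0 0 0 0 0 0;0.65 0 0 0 0 0 0;0.75 0 0 0 0 0 0;0.75 0 0 0 0 0 0;0.75 0 0 -0.01 0 0 0;0.75 0 0 -0.03 0 0 0;0.75 0 0 -0.03 0 0 0;0.75 0 0 -0.03 0 0 0;0.75 0 0 0 0 0 0'
python3 - <<'E'
from plant import r
import cv2,pickle
s=r.get_state();im=r.snapshot("wrist");pickle.dump((s,im),open("w7.pkl","wb"));cv2.imwrite("pics/w7.png",im[:,:,::-1])
from cart import *
cart("w7.pkl",(195,320,85,300),.026)
E
```

```text
t: 12.7
ee_pos: [0.4501, -0.2134, 0.1384]
eef_rot: [3.135, 0.004, 1.515]
contact_force: [0.4, 0.1, 0.6]
finger_gap: 0.75
grasp_force: 0.0
w7.pkl bands [[261.8, 118.4], [252.4, 180.0]] [[258, 117, 10, 3, 19], [196, 89, 124, 174, 11685]]
axis pts [[0.4596, -0.1476, 0.026], [0.4468, -0.2024, 0.026]] yaw -13.15 end edges at top [[0.4591, -0.1453, 0.049], [0.4425, -0.2752, 0.049]]
```

View pics/w7.png

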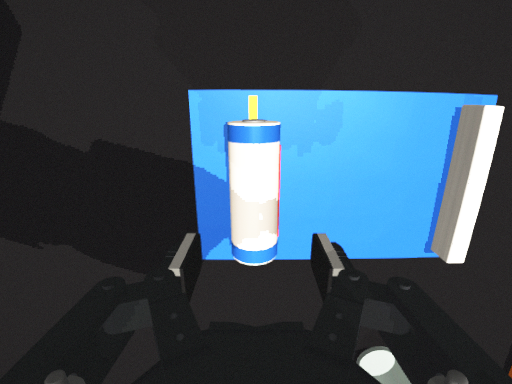

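The cartridge stands on the yellow line at columns 228–281, parallel to it (the line shows at 253), and it has been released. Next I'll turn the tool a quarter turn so both fingers can push behind the cartridge, which keeps it square as it rolls.

```bash
python3 steer.py '0.75 0 0 -0.01 0 0 0.12;0.75 0 0 0 0 0 0.12;0.75 0 0 0 0 0 0.12;0.75 0 0 0 0 0 0.12;0.75 0 0 0 0 0 0.12;0.75 0 0 0 0 0 0.12;0.9 0 0 0 0 0 0.12;0.9 0 0 0 0 0 0.12;0.9 0 0 0 0 0 0.12;0.9 0 0 0 0 0 0.12;0.9 0 0 0 0 0 0.12;0.9 0 0 0 0 0 0.12'; python3 steer.py '0.9 -0.02 0 0 0 0 0.12;0.9 -0.02 0 0 0 0.07 0.01;0.9 -0.02 0 0 0 0.07 0;0.9 -0.01 0 0 0 0.07 0;0.9 0 0 0 0 0.04 0;0.9 0 0 0 0 0 0;0.9 0 0 0 0 0 0'
cat > body.py <<'E'
from cart import *
def body(cam,E,p,im,box,z=.026):
    "axis of the white body between its bands, by columns/rows of a mask"
    h=hsv(im);Y,X=np.mgrid[:384,:512];x0,x1,y0,y1=box
    m=blob((h[...,1]<90)&(h[...,2]>100)&(X>=x0)&(X<x1)&(Y>=y0)&(Y<y1));w=plane(p,E,np.array(rect(m)[0])[None],z)[0]
    bx=plane(p,E,cv2.boxPoints(rect(m)),z);e=max([bx[i]-bx[i-1] for i in range(4)],key=np.linalg.norm);e=e*np.sign(e[1])
    print(cam,"body centre",w.round(4),"yaw",np.degrees(np.arctan2(-e[0],e[1])).round(2),"L",np.linalg.norm(e).round(3),rect(m));return m
E
python3 - <<'E'
from body import *
s,im=pickle.load(open("w7.pkl","rb"));body("w7",toolT(s)@he,pw,im,(215,279,145,238))
s=r.get_state();print(r.tip_reach,s["q"],s["ee_pos"],s["eef_rot"])
E
```

```text
t: 13.75
ee_pos: [0.4483, -0.2123, 0.1425]
eef_rot: [-3.141, 0.001, 0.069]
contact_force: [-0.3, -0.5, 0.3]
finger_gap: 0.898
grasp_force: 0.0
t: 14.33
ee_pos: [0.3789, -0.2116, 0.1402]
eef_rot: [-3.14, -0.247, -0.056]
contact_force: [0.2, 0.9, 0.2]
finger_gap: 0.896
grasp_force: 0.0
w7 body centre [ 0.449  -0.2122  0.026 ] yaw -1.75 L 0.092 ((253.0, 191.0), (92.0, 50.0), 90.0)
0.017 [-0.74970308  0.35584246  2.25081229  0.44062579  0.37725429  0.47938999] [ 0.37889071 -0.21158923  0.14021139] [-3.14043622 -0.24697025 -0.05646546]
```

```bash
python3 steer.py '0.9 -0.007 -0.003 0.0276 0 0 0;0.9 -0.007 0 0.0276 0 0 0;0.9 -0.007 0 0.0276 0 0 0;0.9 -0.007 0 0.0276 0 0 0;0.9 0 0 0 0 0 0;0.9 0 0 0 0 0 0'
python3 - <<'E'
from body import *
im=r.snapshot("wrist");cv2.imwrite("pics/w8.png",im[:,:,::-1])
E
```

```text
t: 14.83
ee_pos: [0.3834, -0.2068, 0.0623]
eef_rot: [-3.132, -0.259, -0.054]
contact_force: [-0.4, -0.6, 0.7]
finger_gap: 0.9
grasp_force: 0.0
```

View pics/w8.png

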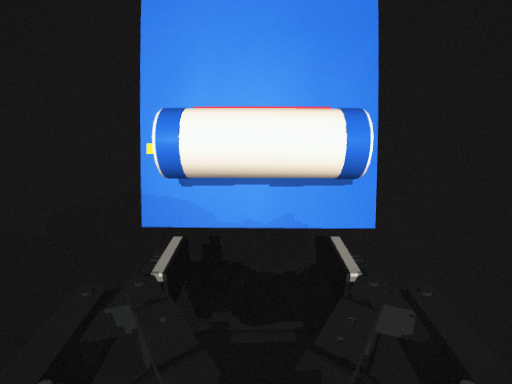

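The cartridge spans columns 152–373, centred at 263. The fingertips are at 175 and 338, centred at about 257, and just behind it. The arm reached its inner limit at z=0.062, so I'll reduce the tilt and come slightly forward while lowering.

```bash
python3 steer.py '0.9 0.004 0.002 0 0 -0.06 0;0.9 0.004 0.001 0 0 -0.06 0;0.9 0 0 0.012 0 0 0;0.9 0 0 0.012 0 0 0;0.9 0 0 0.012 0 0 0;0.9 0 0 0 0 0 0'
```

```text
t: 15.38
ee_pos: [0.3957, -0.206, 0.028]
eef_rot: [-3.123, -0.218, -0.052]
contact_force: [-0.0, 0.2, 1.0]
finger_gap: 0.896
grasp_force: 0.0
```

```bash
python3 steer.py '0.9 0.004 0.001 0.001 0 0 0;0.9 0.004 0.001 0.001 0 0 0;0.9 0.004 0.001 0.001 0 0 0;0.9 0.004 0 0.001 0 0 0;0.9 0.004 0 0.001 0 0 0;0.9 0.004 0 0.001 0 0 0;0.9 0 0 0 0 0 0'
python3 - <<'E'
from body import *
s=r.get_state();im=r.snapshot("wrist");cv2.imwrite("pics/w9.png",im[:,:,::-1]);pickle.dump((s,im),open("w9.pkl","wb"))
m=body("w",toolT(s)@he,pw,im,(190,335,40,230))
E
```

```text
t: 15.97
ee_pos: [0.4204, -0.2105, 0.0289]
eef_rot: [-3.124, -0.219, -0.052]
contact_force: [-0.8, 0.5, -0.6]
finger_gap: 0.901
grasp_force: 0.0
w body centre [ 0.4593 -0.2165  0.026 ] yaw -2.57 L 0.079 ((261.9999694824219, 185.49996948242188), (143.99996948242188, 84.99998474121094), -0.0)
```

```bash
cat > stripe.py <<'E'
from body import *
def stripe(im):
    h=hsv(im);Y,X=np.mgrid[:384,:512]
    red=((h[...,0]<8)|(h[...,0]>172))&(h[...,1]>130)&(h[...,2]>100)&(X>185)&(X<340)&(Y<235);y=np.nonzero(red)[0]
    w=(h[...,1]<60)&(h[...,2]>120)&(X>250)&(X<275)&(Y<235);yw=np.nonzero(w)[0]
    return "red n %d rows %s white rows %s"%(len(y),(y.min(),y.max()) if len(y) else None,(yw.min(),yw.max()) if len(yw) else None)
if __name__=="__main__":
    for f in ("w8","w9"): print(stripe(cv2.imread(f"pics/{f}.png")[:,:,::-1].copy()))
E
python3 stripe.py
```

```text
red n 142 rows (np.int64(107), np.int64(108)) white rows (np.int64(108), np.int64(177))
red n 0 rows None white rows (np.int64(143), np.int64(228))
```

```bash
python3 steer.py '0.9 0.005 0 0.0011 0 0 0;0.9 0.005 0 0.0011 0 0 0;0.9 0.005 0 0.0011 0 0 0;0.9 0.005 0 0.0011 0 0 0;0.9 0.005 0 0.0011 0 0 0;0.9 0.005 0 0.0011 0 0 0'
python3 - <<'E'
from stripe import *
s=r.get_state();im=r.snapshot("wrist");cv2.imwrite("pics/w10.png",im[:,:,::-1])
m=body("w",toolT(s)@he,pw,im,(190,335,40,230));print(stripe(im))
E
```

```text
t: 16.52
ee_pos: [0.4503, -0.2117, 0.0283]
eef_rot: [-3.124, -0.217, -0.053]
contact_force: [-1.0, 0.1, 1.0]
finger_gap: 0.895
grasp_force: 0.3
w body centre [ 0.4869 -0.2176  0.026 ] yaw -2.59 L 0.078 ((262.0, 190.0), (78.0, 144.0), 90.0)
red n 0 rows None white rows (np.int64(151), np.int64(234))
```

```bash
python3 steer.py '0.9 0.005 0 0.0011 0 0 0;0.9 0.005 0 0.0011 0 0 0;0.9 0.005 0 0.0011 0 0 0;0.9 0.005 0 0.0011 0 0 0;0.9 0.005 0 0.0011 0 0 0;0.9 0.005 0 0.0011 0 0 0;0.9 0.005 0 0.0011 0 0 0;0.9 0.005 0 0.0011 0 0 0;0.9 0.005 0 0.0011 0 0 0;0.9 0.005 0 0.0011 0 0 0'
python3 - <<'E'
from stripe import *
s=r.get_state();im=r.snapshot("wrist");cv2.imwrite("pics/w11.png",im[:,:,::-1])
m=body("w",toolT(s)@he,pw,im,(190,335,40,230));print(stripe(im))
E
```

```text
t: 17.4
ee_pos: [0.5015, -0.2142, 0.0281]
eef_rot: [-3.124, -0.217, -0.053]
contact_force: [-0.1, -0.1, 1.1]
finger_gap: 0.897
grasp_force: 0.0
w body centre [ 0.5381 -0.2201  0.026 ] yaw -2.59 L 0.078 ((262.0, 190.0), (78.0, 144.0), 90.0)
red n 616 rows (np.int64(231), np.int64(234)) white rows (np.int64(151), np.int64(229))
```

The red stripe has come round to the rear, so the cartridge is rolling.

```bash
python3 steer.py '0.9 0.005 0 0.0011 0 0 0;0.9 0.005 0 0.0011 0 0 0;0.9 0.005 0 0.0011 0 0 0;0.9 0.005 0 0.0011 0 0 0;0.9 0.005 0 0.0011 0 0 0;0.9 0.005 0 0.0011 0 0 0;0.9 0.005 0 0.0011 0 0 0;0.9 0.005 0 0.0011 0 0 0;0.9 0.005 0 0.0011 0 0 0;0.9 0.005 0 0.0011 0 0 0;0.9 0.005 0 0.0011 0 0 0;0.9 0.005 0 0.0011 0 0 0'
python3 - <<'E'
from stripe import *
s=r.get_state();im=r.snapshot("wrist");cv2.imwrite("pics/w12.png",im[:,:,::-1])
m=body("w",toolT(s)@he,pw,im,(190,335,40,230));print(stripe(im))
E
```

```text
t: 18.45
ee_pos: [0.5633, -0.2171, 0.0278]
eef_rot: [-3.123, -0.217, -0.053]
contact_force: [-0.5, -0.7, -0.4]
finger_gap: 0.899
grasp_force: 0.1
w body centre [ 0.5997 -0.223   0.026 ] yaw -2.58 L 0.078 ((262.0, 190.5), (77.0, 144.0), 90.0)
red n 192 rows (np.int64(150), np.int64(151)) white rows (np.int64(50), np.int64(234))
```

```bash
python3 steer.py '0.9 0.003 0 0.0007 0 0 0;0.9 0.003 0 0.0007 0 0 0;0.9 0.003 0 0.0007 0 0 0;0.9 0.003 0 0.0007 0 0 0;0.9 0.003 0 0.0007 0 0 0;0.9 0.003 0 0.0007 0 0 0;0.9 0.002 0 0.0004 0 0 0;0.9 0.002 0 0.0004 0 0 0'; python3 steer.py '0.9 0.0015 0 0.0003 0 0 0;0.9 0.0015 0 0.0003 0 0 0;0.9 0 0 0 0 0 0'
```

```text
t: 19.17
ee_pos: [0.5856, -0.2182, 0.0277]
eef_rot: [-3.123, -0.218, -0.053]
contact_force: [-0.2, 0.0, 0.6]
finger_gap: 0.9
grasp_force: 0.0
t: 19.42
ee_pos: [0.5886, -0.2184, 0.0277]
eef_rot: [-3.123, -0.218, -0.053]
contact_force: [-0.3, -0.4, -0.2]
finger_gap: 0.898
grasp_force: 0.0
```

```bash
python3 steer.py '0.9 0.0015 0 0.0003 0 0 0;0.9 0.0015 0 0.0003 0 0 0;0.9 0 0 0 0 0 0'; python3 steer.py '0.9 0.001 0 0.0002 0 0 0;0.9 0 0 0 0 0 0'
python3 - <<'E'
from stripe import *
s=r.get_state();im=r.snapshot("wrist");cv2.imwrite("pics/w13.png",im[:,:,::-1])
m=body("w",toolT(s)@he,pw,im,(190,335,152,230));print(stripe(im))
E
```

```text
t: 19.67
ee_pos: [0.5917, -0.2186, 0.0279]
eef_rot: [-3.123, -0.218, -0.053]
contact_force: [0.4, 0.2, -0.2]
finger_gap: 0.9
grasp_force: 0.0
t: 19.83
ee_pos: [0.5926, -0.2186, 0.0278]
eef_rot: [-3.123, -0.218, -0.053]
contact_force: [-0.9, 0.3, 0.1]
finger_gap: 0.9
grasp_force: 0.0
w body centre [ 0.6289 -0.2245  0.026 ] yaw -2.58 L 0.078 ((262.0, 190.5), (77.0, 144.0), 90.0)
red n 0 rows None white rows (np.int64(109), np.int64(234))
```

View pics/w13.png

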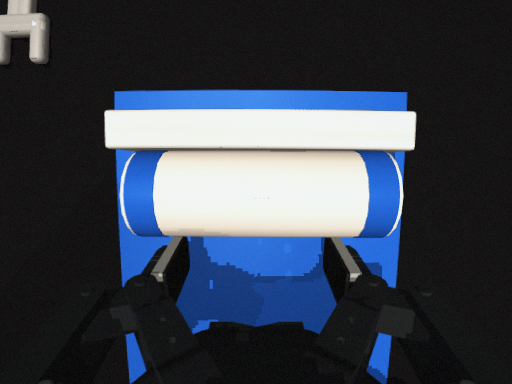

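The cartridge (rows 150–237) lies parallel to the stop bar (bottom edge at row 149), with at most a sliver of gap left. I'll creep forward until the force shows contact.

```bash
python3 steer.py '0.9 0.001 0 0.0002 0 0 0;0.9 0 0 0 0 0 0'; python3 steer.py '0.9 0.001 0 0.0002 0 0 0;0.9 0 0 0 0 0 0'; python3 steer.py '0.9 0.0007 0 0.0001 0 0 0;0.9 0 0 0 0 0 0'
```

```text
t: 20.05
ee_pos: [0.5932, -0.2185, 0.0278]
eef_rot: [-3.123, -0.217, -0.053]
contact_force: [-3.5, 0.8, 0.8]
finger_gap: 0.899
grasp_force: 1.5
t: 20.22
ee_pos: [0.5935, -0.2183, 0.0276]
eef_rot: [-3.122, -0.215, -0.053]
contact_force: [-8.4, -0.3, 4.2]
finger_gap: 0.902
grasp_force: 4.0
t: 20.38
ee_pos: [0.5937, -0.2183, 0.0276]
eef_rot: [-3.121, -0.214, -0.053]
contact_force: [-11.5, -0.2, 6.0]
finger_gap: 0.899
grasp_force: 5.8
```

Contact. I'll back off slowly, lift clear and check.

```bash
python3 steer.py '0.9 -0.001 0 -0.0002 0 0 0;0.9 -0.001 0 -0.0002 0 0 0;0.9 -0.003 0 -0.0007 0 0 0;0.9 -0.01 0 -0.002 0 0 0;0.9 -0.02 0 -0.004 0 0 0;0.9 -0.02 0 -0.004 0 0 0;0.9 0 0 -0.03 0 0 0;0.9 0 0 -0.03 0 0 0;0.9 0 0 -0.03 0 0 0;0.9 0 0 -0.02 0 0 0;0.9 0 0 0 0 0 0;0.9 0 0 0 0 0 0'
python3 - <<'E'
from stripe import *
s=r.get_state();im=r.snapshot("wrist");cv2.imwrite("pics/w14.png",im[:,:,::-1]);E=toolT(s)@he
h=hsv(im);Y,X=np.mgrid[:384,:512]
w=(h[...,1]<90)&(h[...,2]>100)
for x in (180,210,260,310,340):
    y=np.nonzero(w[:,x])[0];runs=np.split(y,np.nonzero(np.diff(y)>1)[0]+1);print(x,[(int(q[0]),int(q[-1])) for q in runs if len(q)>5])
t=r.snapshot("top");cv2.imwrite("pics/t14.png",t[:,:,::-1])
h=hsv(t)[170:195,295:352];print(h[:,28,:].tolist())
E
```

```text
t: 21.38
ee_pos: [0.5151, -0.2169, 0.1353]
eef_rot: [-3.124, -0.22, -0.053]
contact_force: [-0.5, -1.4, -0.8]
finger_gap: 0.898
grasp_force: 0.0
180 [(47, 69)]
210 [(47, 122)]
260 [(47, 122)]
310 [(47, 122)]
340 [(48, 70), (239, 253)]
[[17, 51, 35], [0, 44, 35], [168, 34, 37], [112, 140, 95], [109, 173, 206], [106, 172, 246], [104, 113, 252], [104, 19, 254], [120, 1, 255], [0, 0, 255], [0, 0, 255], [0, 0, 255], [0, 0, 254], [17, 7, 253], [26, 7, 254], [20, 3, 255], [30, 1, 255], [30, 1, 255], [0, 0, 255], [0, 0, 255], [30, 1, 255], [30, 2, 255], [23, 4, 255], [22, 11, 254], [16, 23, 249]]
```

Run:
```python
from stripe import *
s=r.get_state();im=r.snapshot("wrist");E=toolT(s)@he;h=hsv(im);w=(h[...,1]<90)&(h[...,2]>100)
a=-.0565;ux=np.array([np.cos(a),np.sin(a),0]);st=np.array([.4482,-.2115,.003])
def edge(x):
    v=h[60:180,x,2]-0;c=(h[60:180,x,1]-0);y=np.nonzero(~w[60:180,x])[0][0]+60-.5
    return y
for x in range(200,325,20):
    y=edge(x);o,d=ray(pw,E,[[x,y]]);d=d[0];o2=np.array([(o-st)@ux,o[2]]);d2=np.array([d@ux,d[2]]);d2/=np.linalg.norm(d2)
    n=np.array([-d2[1],d2[0]]);n*=np.sign(n[0]) # normal pointing forward
    # point (X,.026): ((X,.026)-o2).n=.023
    X=(.023+o2@n-.026*n[1])/n[0];print(x,y,round(X*1000,1),"mm from start line (180 wanted)")
ys=[edge(x) for x in range(200,325)];print("edge slope px",np.polyfit(range(200,325),ys,1)[0])
bar=[(np.nonzero(w[:70,x])[0][0]) for x in range(170,345)];print("bar far-edge slope",np.polyfit(range(170,345),bar,1)[0])
```

```text
200 68.5 228.7 mm from start line (180 wanted)
220 121.5 179.8 mm from start line (180 wanted)
240 121.5 179.9 mm from start line (180 wanted)
260 121.5 179.9 mm from start line (180 wanted)
280 121.5 180.0 mm from start line (180 wanted)
300 121.5 180.2 mm from start line (180 wanted)
320 68.5 228.9 mm from start line (180 wanted)
edge slope px -0.12968356374807957
bar far-edge slope -2.6509511993124713e-17
```

The cartridge axis is 180 mm from the start line along its whole length, so it lies against the bar and square to it (columns 200 and 320 fell on the blue end bands and don't count). The robot is clear of it.

```bash
python3 -c "
from plant import r
print(r.sign_off())"
```

```text
the job is handed in; nothing more can be done
None
```

The drawer is open, and the cartridge was laid on the yellow line, let go, then rolled all the way until it lay square against the stop bar; the job is handed in with the robot clear at about 21.5 s.

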